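# Ready the test kiln for drying: door shut, roof vent half open

### The job

The little test kiln on the bench is loaded and must now be set for its slow drying stage. Shut its door fully, and slide the vent plate on its roof, the one with the black grip, until the vent opening under it is half open; leave both so and do not disturb the other things on the bench.

Things in the scene. Friction and masses are not known exactly. Their poses are not given: they have to be found in the camera images.
- kiln: Bench-top test kiln, bolted down: grey casing 260 mm wide (its y), 260 deep (its x), roof at z = 0.250. Origin: centre of its underside, on the bench. Its -x is the front, with the door; +y is the hinge side (nearer the robot), -y the side of the door's free edge, with a white controller box (42 mm deep, up to z = 0.210). The front looks roughly to world -y (yaw 1.45 to 1.95).
- vent (a joint): Place of the vent plate along its roof track, m, growing to the kiln's +y. 0: opening covered; 0.066: end stop, opening clear. The opening is 60 mm long; at 0 the 72 mm plate overlaps it 6 mm at each end, so clear length = value - 0.006 and half open is 0.036. Starts at 0 to 0.020. Slides stiffly (about 2.5 N), stays where left.
- vent_grip (a point): Centre of the top face of the plate's grip (z = 0.292): an upright black block, 14 mm thick along the track (kiln y), 44 mm wide across it (kiln x), 34 mm high. The flat steel plate's top lies 37 mm below this point; it is 60 mm across, 72 mm along the track. Rails 11 mm high over the roof run 27 to 36 mm either side of its centre line. Nothing else stands on the roof.
- vent_opening (a point): Centre of the dark-lined rectangular vent opening in the kiln's roof (60 mm along the kiln's y by 40 mm along its x), at roof height; the grip is straight above it when the vent is at 0.
- door (a joint): Opening angle of the kiln door, rad: 0 is fully shut, against its stop; grows as the free edge swings out from the front (clockwise seen from above). Starts at 0.5 to 1.0. Stiff upright hinge (about 0.2 N m): the door stays where it is left; a push of about 1.5 N near its middle moves it.
- door_hinge (a point): On the upright hinge axis at the height of the door's top edge (z = 0.246): 130 mm in front of the kiln's centre (kiln x = -0.130), 132 mm to its +y side. Stays put as the door turns.
- door_edge (a point): Top corner of the door's free edge, outer face. Door: slab 260 mm wide, 50 thick, from z = 0.018 to 0.246. Shut, its outer face lies 50 mm in front of the hinge axis and this corner 262 mm from the axis along kiln -y. An upright bar handle stands out 40 mm from the outer face, 228 mm from the hinge, its top 71 mm below the door's top; above it the face is flat.
- bowl: Bystander: loose clay bowl, 90 mm across, 45 mm high. Origin: centre of its underside.
- maquette: Bystander: loose upright clay figure, 76 mm across its foot, 146 mm high. Origin: centre of its underside.
- jar: Bystander: loose glass jar, 68 mm across, 85 mm high. Origin: centre of its underside.
- batt: Bystander: loose white kiln shelf 140 x 140 mm with four posts standing on it, 62 mm high in all. Origin: centre of its underside.

How it is judged:
At the end, for the whole second after the job is handed in: The door is shut (joint within 0.035 rad of its stop, under 10 mm at the free edge) and still; the vent is half open: joint vent 0.029 to 0.043, that is 23 to 37 mm of the 60 mm opening clear, and still (value of joint door below 0.035 rad and value of joint vent between 0.029 and 0.043 m and velocity of joint door between -0.05 and 0.05 rad/s and velocity of joint vent between -0.005 and 0.005 m/s); the robot touches nothing.
It fails at once if a bystander (bowl, clay figure, jar or kiln shelf) is moved by more than 20 mm (distance of any of bowl, maquette, jar, batt from where it was at the start of the episode above 0.02 m).
It fails at once if a bystander is tipped over (angle between any of bowl, maquette, jar's own z axis and vertical above 0.5 rad).
It also fails if it takes over 42 s, if anything falls off the work surface, if the arm or the gripper's body presses on something with over 40 N, if the wrist force passes 120 N, or if a joint passes its speed limit or range.

### The arm

A 6-joint arm with a two-finger parallel gripper is mounted at the origin on the work surface. World frame = base frame: x ahead of the robot, y to its left, z up, the work surface at z = 0. Lengths are in m, angles in rad, forces in N, time in s.
With the tool pointing down it reaches from about 0.375 to 0.825 m from the base axis. Payload 5.5 kg.
Tool frame: the origin (TCP) lies on the centre line of the jaws, within the pads' length; the fingertips stand 22 mm ahead of it and the grasp point (between the pads) lies 3 mm ahead of it; z points along the fingers, y is the line along which they close (so a half turn about z gives the same grasp; the last joint's range is limited). The gripper opens to 85 mm and grips with 20 to 120 N. Pads are 22 mm wide; open, the fingers measure 114 mm over their backs; the gripper's body (76 mm by 85 mm) begins 54 mm behind the grasp point. The pads swing forward as they close: fully open they stand 13 mm farther back than shut.
Start: joints at [1.113, 0.314, -0.047, 1.21, 0, 1.571], TCP at [0.265, 0.538, 0.253] pointing down, gripper open.
Joint ranges: [-2.67, 2.67], [-0.69, 1.73], [-1.03, 1.25], [-2.08, 2.16], [-1.42, 1.45], [-3.14, 3.14]. Speed limits (rad/s): [2.39, 2.39, 3.01, 3.14, 3.14, 3.14].

### API

Orientations are given as a rotation vector (axis times angle).
In Python, from plant import ctrl gives the robot as it stands.
- The arm moves only by the tool apply_moves, never from a script. Its argument "targets" is a list of rows, each an object of numbers: "dx", "dy", "dz": the shift along the tool's x, y, z in cm; "turn": the turn about the tool's z in rad. In form: [{"dx": .., "dy": .., "dz": .., "turn": ..}, ...]. A call has exactly 8 rows; each row is the pose to reach, as a shift and turn from the pose commanded when the call began, along the tool's axes at that moment; what a row does not reach only later rows make up. A row lasts 1/8 s, in which the tool goes at most 62.5 mm and 10.7 degrees, less where a joint would pass 70% of its speed; a pose out of reach is approached as far as the arm can. A call with a gripper value outside its range is refused whole. "jaw" is the opening, from -1 (shut) to 1 (fully open), so that 0 is half open, set as the call begins (left out, the last holds). The fingers move at their own pace and stop on an object; "newtons" is the grip in N (left out, the last holds). Time passes only in rows, so rows that repeat a pose let the fingers close, or fill a call up. It gives the time, the measured TCP pose, the force, the opening and the grip force at its end, in the units of the state.
- ctrl.observe(): the state, without advancing time (a new reading comes with each control period).
- ctrl.read_camera(name): name is "scene" or "top" or "wrist"; returns a dict with "frame" (480x640x3 uint8, red, green, blue), "range_z" (480x640 float32, m along the optical axis (not along the pixel's ray), 0 where there is no reading), "camera_matrix" (3x3 intrinsics, pixels), "R" (3x3) and "t" (3): a world point X has camera coordinates R X + t; the wrist camera has in their place "mount" (4x4, takes a point from camera to tool coordinates, whose origin is the TCP and whose axes are the flange's). Camera axes: x right, y down, z forward; pixel columns grow to the right and rows downward; lengths in m; the calibration is good to about 2 mm. A picture is of the moment at which its call begins: read the wrist's pose just before it.
- ctrl.sign_off(): hands the job in; it is judged then, once.
Trained networks look in a picture, given as the dict that the camera call returned (one of the last four; its "shot" number tells which), for a name from the list of things; names that differ only in an ending like _2 or _b are one class to them, and where a whole thing is asked for, a point or a joint stands for the part that bears it (a point fixed in the world has none). Each returns a list of dicts, best first, with "score" (0 to 1); they miss things now and then, are a little off and sometimes report something else, mostly with a low value. They report only what shows in the picture. A call takes as long as a camera call.
- ctrl.regions_of(thing, picture): "region" (480x640 bool, what is visible of it) and "xy" ([column, row] in pixels, amid what is visible of it).
The state is a dict: "t": time; "joint_pos": joint angles; "dq": joint speeds; "effort": joint torques, N m; "tool_pos": TCP position; "tcp_rot": TCP orientation; "force": force on the tool from outside, world axes, zero at the start; "torque": the same for the moment, N m; "opening": opening from 0.0 (shut) to 1.0 (fully open); "grip_force": force on a finger pad.
Only numpy, scipy, OpenCV 4.12 (cv2) and the standard library are available. Lean on these libraries where they do the work, as an engineer would, in place of code of your own. Each camera call takes 0.05 s, during which the arm holds its last target. There are 200 camera calls.

## Working session

There is one attempt and no reset: what is moved stays moved. The work goes in short steps, Python scripts to look and compute and a tool call to move; the robot and the scene stay as the last step left them, time stands still between calls to the robot, and variables do not carry over. Pictures are saved under pics/ and viewed, at most 10 in all, crops included, and the job is handed in when it is done.

Besides the shell and the picture viewer there is one more tool, called after "Request:" as name(argument=value, ...) on one line, values as JSON. apply_moves: Moves the arm, as the interface text tells. Its arguments: {"type":"object","properties":{"targets":{"type":"array"},"jaw":{"type":"number"},"newtons":{"type":"number"}},"required":["targets"]}

```bash
mkdir -p pics
cat > h.py <<'E'
import numpy as np,cv2
from plant import ctrl
from scipy.spatial.transform import Rotation as Ro
def world(p,m):
    v,u=np.nonzero(m&(p["range_z"]>0)); z=p["range_z"][v,u]
    K=np.array(p["camera_matrix"])
    c=np.stack([(u-K[0,2])/K[0,0]*z,(v-K[1,2])/K[1,1]*z,z],1)
    return (c-np.array(p["t"]))@np.array(p["R"])
def save(p,n): cv2.imwrite("pics/"+n,cv2.cvtColor(p["frame"],cv2.COLOR_RGB2BGR))
E
python3 - <<'E'
from h import *
s=ctrl.observe();print({k:np.round(v,3) for k,v in s.items()})
print(Ro.from_rotvec(s["tcp_rot"]).as_matrix().round(3))
for cam in("top","scene"):
    p=ctrl.read_camera(cam);save(p,cam+"0.png");print(cam,-np.array(p["R"]).T@p["t"])
    for n in["kiln","vent","vent_grip","vent_opening","door","door_hinge","door_edge","bowl","maquette","jar","batt"]:
        try:
            for r in ctrl.regions_of(n,p)[:2]:
                w=world(p,np.array(r["region"]))
                print(n,round(r["score"],2),np.round(r["xy"]),r["region"].sum(),np.median(w,0).round(3),np.percentile(w,2,axis=0).round(3),np.percentile(w,98,axis=0).round(3))
        except Exception as e: print(n,e)
E
```

```text
{'t': np.float64(0.0), 'joint_pos': array([ 1.113,  0.314, -0.048,  1.21 ,  0.   ,  1.571]), 'dq': array([-0.001, -0.   , -0.001, -0.   ,  0.   , -0.001]), 'effort': array([-1.0000e-03, -5.3960e+01,  3.3975e+01,  2.0000e-02, -0.0000e+00,
       -0.0000e+00]), 'tool_pos': array([0.265, 0.538, 0.252]), 'tcp_rot': array([-7.130e-01, -3.059e+00,  3.000e-03]), 'force': array([-0.068, -0.903, -0.337]), 'torque': array([-0.046, -0.015,  0.04 ]), 'grip_force': np.float64(0.0), 'opening': np.float64(0.997)}
[[-0.897  0.442 -0.001]
 [ 0.442  0.897 -0.001]
 [ 0.    -0.002 -1.   ]]
top [0.40506126 0.01325254 1.36167091]
kiln 0.79 [290. 214.] 15521 [0.597 0.109 0.25 ] [ 0.454 -0.159  0.074] [0.742 0.27  0.263]
kiln 0.68 [268. 210.] 700 [0.609 0.166 0.257] [0.576 0.138 0.251] [0.649 0.197 0.295]
vent 0.56 [269. 207.] 639 [0.609 0.165 0.257] [0.577 0.137 0.251] [0.648 0.195 0.295]
vent 0.37 [380. 211.] 2492 [ 0.614 -0.11   0.242] [ 0.498 -0.196  0.056] [ 0.735 -0.045  0.25 ]
vent_grip 0.85 [268. 210.] 718 [0.607 0.166 0.257] [0.575 0.138 0.25 ] [0.648 0.197 0.295]
vent_opening 0.68 [291. 213.] 1575
[... 1026 characters left out ...]
 0.024] [0.76  0.278 0.262]
vent_opening 0.21 [280. 281.] 3422 [ 0.663 -0.118  0.182] [ 0.502 -0.203  0.002] [ 0.743 -0.043  0.251]
door 0.88 [282. 282.] 3228 [ 0.67  -0.119  0.19 ] [ 0.515 -0.199  0.034] [ 0.743 -0.048  0.251]
door_hinge 0.82 [281. 279.] 3320 [ 0.666 -0.119  0.186] [ 0.513 -0.201  0.025] [ 0.743 -0.046  0.251]
door_edge 0.85 [285. 278.] 3415 [ 0.664 -0.118  0.182] [ 0.505 -0.202  0.002] [ 0.743 -0.043  0.251]
bowl 0.82 [433. 208.] 408 [0.245 0.449 0.029] [0.178 0.406 0.001] [0.305 0.486 0.052]
maquette 0.85 [173. 252.] 582 [ 0.419 -0.483  0.067] [ 0.39  -0.518  0.008] [ 0.437 -0.457  0.144]
jar 0.78 [462. 252.] 551 [0.495 0.478 0.061] [0.448 0.451 0.   ] [0.512 0.513 0.093]
```

View pics/top0.png

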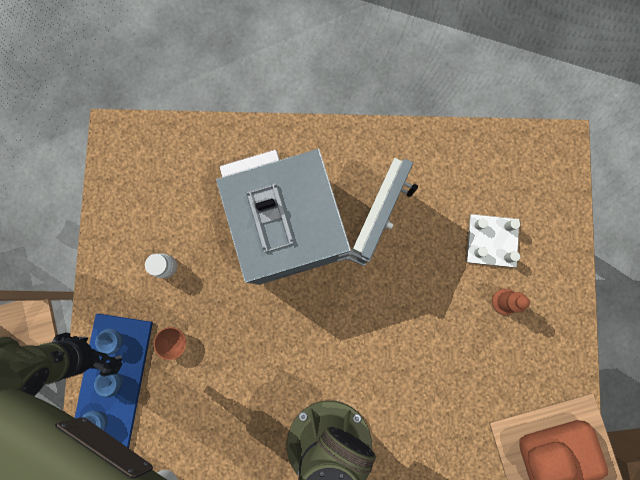

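Run:
```python
from h import *
p=ctrl.read_camera("top")
ok=p["range_z"]>0
w=np.zeros(ok.shape+(3,));w[ok]=world(p,ok)
def band(a,b,x0=.4,x1=.8,y0=-.25,y1=.32):
    return ok&(w[...,2]>a)&(w[...,2]<b)&(w[...,0]>x0)&(w[...,0]<x1)&(w[...,1]>y0)&(w[...,1]<y1)
def rect(m):
    q=w[m][:,:2].astype(np.float32); r=cv2.minAreaRect(q); print(len(q),r,cv2.boxPoints(r).round(3).tolist())
r=ctrl.regions_of("door",p)[0]["region"]
m=band(.225,.262)&r; rect(m)
m2=band(.243,.27)&~cv2.dilate(r.astype(np.uint8),np.ones((5,5))).astype(bool)
n,l,st,_=cv2.connectedComponentsWithStats(m2.astype(np.uint8)); i=1+st[1:,4].argmax(); rect(l==i)
rect(band(.278,.30))
print(w[band(.278,.30)].mean(0))
mm=band(.18,.225,-.5,1,-.3,.4); print(mm.sum());
```

```text
2008 ((0.619332492351532, -0.11035186052322388), (0.0521780401468277, 0.26646360754966736), 65.41653442382812) [[0.4869999885559082, -0.07900000363588333], [0.7300000190734863, -0.1899999976158142], [0.7509999871253967, -0.1420000046491623], [0.5090000033378601, -0.03099999949336052]]
11512 ((0.5963988304138184, 0.12958556413650513), (0.26152604818344116, 0.2616061568260193), 18.441410064697266) [[0.4309999942779541, 0.21199999749660492], [0.5139999985694885, -0.035999998450279236], [0.7620000243186951, 0.04699999839067459], [0.6790000200271606, 0.29499998688697815]]
133 ((0.6131510138511658, 0.16676504909992218), (0.014266020618379116, 0.043896839022636414), 18.01475715637207) [[0.6000000238418579, 0.1850000023841858], [0.6129999756813049, 0.14399999380111694], [0.6269999742507935, 0.14800000190734863], [0.6129999756813049, 0.1899999976158142]]
[0.61206765 0.16628405 0.29078506]
1050
```

The picture shows the kiln near (285,215), with the door's top edge running from (360,255) to (405,165). The grip is at (267,205), the jar and bowl are to the left, and the batt and maquette are to the right. I work out yaw ≈ 1.894, hinge ≈ (0.512,-0.035) and door ≈ 0.75 rad. Next I go over the grip for a wrist view.

Request:
apply_moves(targets=[{"dx": 0, "dy": 0, "dz": -5, "turn": 0.1}, {"dx": -6, "dy": -2, "dz": -9, "turn": 0.25}, {"dx": -12, "dy": -4.5, "dz": -13, "turn": 0.4}, {"dx": -18, "dy": -6.8, "dz": -13, "turn": 0.55}, {"dx": -24, "dy": -9, "dz": -13, "turn": 0.7}, {"dx": -30, "dy": -11.3, "dz": -13, "turn": 0.79}, {"dx": -36, "dy": -13.5, "dz": -13, "turn": 0.79}, {"dx": -42, "dy": -15.8, "dz": -13, "turn": 0.79}], jaw=1)

```text
t: 2.3
tool_pos: [0.5521, 0.232, 0.3835]
tcp_rot: [1.835, 2.55, 0.001]
force: [0.8, 1.1, -0.1]
opening: 0.999
grip_force: 0.0
```

```bash
cat >> h.py <<'E'
def wrist():
    s=ctrl.observe(); p=ctrl.read_camera("wrist")
    T=np.eye(4);T[:3,:3]=Ro.from_rotvec(s["tcp_rot"]).as_matrix();T[:3,3]=s["tool_pos"]
    M=np.linalg.inv(T@np.array(p["mount"])); p["R"]=M[:3,:3];p["t"]=M[:3,3]
    return s,p
E
python3 - <<'E'
from h import *
s,p=wrist();save(p,"w1.png");print(s["t"],s["tool_pos"],Ro.from_rotvec(s["tcp_rot"]).as_matrix().round(3),s["force"])
print(np.array(p["mount"]).round(3))
for n in["vent_grip","vent_opening","vent"]:
    for r in ctrl.regions_of(n,p)[:2]:
        w=world(p,np.array(r["region"]));print(n,r["score"],r["xy"],np.median(w,0).round(3) if len(w) else 0)
E
```

```text
2.3 [0.55207309 0.23199873 0.38350734] [[-0.317  0.948  0.001]
 [ 0.948  0.317  0.   ]
 [ 0.     0.001 -1.   ]] [ 0.78178543  1.14391369 -0.10002629]
[[ 0.    -0.951 -0.309  0.079]
 [ 1.     0.     0.     0.   ]
 [ 0.    -0.309  0.951 -0.121]
 [ 0.     0.     0.     1.   ]]
vent_grip 0.97 [381.7, 363.3] [0.609 0.168 0.256]
vent 0.61 [380.1, 359.4] [0.609 0.168 0.256]
```

View pics/w1.png

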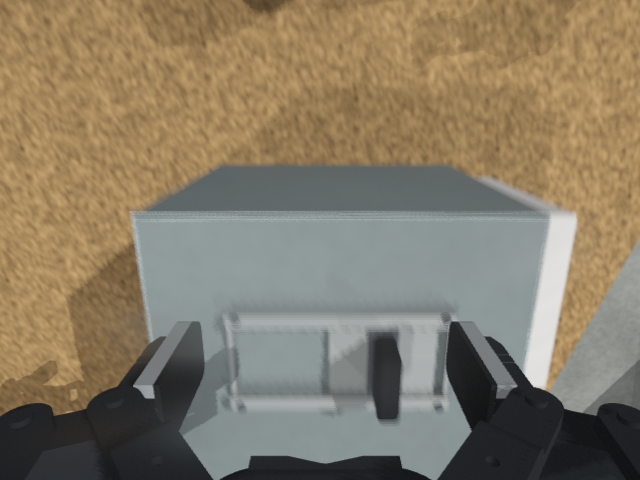

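The wrist view shows the track from column 235 to 445 and the plate from 330 to 437 with the grip at (386,375). No dark opening is visible, so the vent is near 0. I'll measure along the track, then grasp.

Run:
```python
from h import *
s,p=wrist();K=np.array(p["camera_matrix"]);R=p["R"];t=p["t"]
def at(u,v,z):
    d=R.T@np.linalg.inv(K)@[u,v,1];c=-R.T@t;return c+d*(z-c[2])/d[2]
ky=np.array([-.948,-.318,0]);C=np.array([.596,.130,0])
for n,u,z in[("Lbar",236,.258),("Rbar",445,.258),("plL",329,.255),("plR",437,.255)]:
    q=at(u,362,z);print(n,q.round(3),(q-C)@ky)
m=ctrl.regions_of("vent_grip",p)[0]["region"];w=world(p,m);g=w[w[:,2]>.28];print("grip",g.mean(0),(g.mean(0)-C)@ky,len(g))
gy=cv2.cvtColor(p["frame"],cv2.COLOR_RGB2GRAY);print(gy[355:368,400:460:2].mean(0).round().astype(int));print(gy[355:368,320:340:2].mean(0).round().astype(int))
```

```text
Lbar [0.522 0.133 0.258] 0.06969972063690906
Rbar [0.655 0.177 0.258] -0.07121048300594451
plL [0.582 0.151 0.255] 0.006959339813388228
plR [0.652 0.174 0.255] -0.06673137699097975
grip [0.61174991 0.16994114 0.29098086] -0.0276321958636884 1753
[ 56 136 158 158 158 162 174 176 176 176 176 176 176 176 176 176 176 166
 124 104 103 102  88  57  37  36  35  35  33  33]
[142 120 108 108 115 152 145 137 137 136]
```

Request:
apply_moves(targets=[{"dx": -4, "dy": 1.8, "dz": 0, "turn": 0}, {"dx": -7.8, "dy": 3.7, "dz": 0, "turn": 0}, {"dx": -7.8, "dy": 3.7, "dz": 3, "turn": 0}, {"dx": -7.8, "dy": 3.7, "dz": 6, "turn": 0}, {"dx": -7.8, "dy": 3.7, "dz": 8, "turn": 0}, {"dx": -7.8, "dy": 3.7, "dz": 9.5, "turn": 0}, {"dx": -7.8, "dy": 3.7, "dz": 9.9, "turn": 0}, {"dx": -7.8, "dy": 3.7, "dz": 9.9, "turn": 0}])

```text
t: 3.6
tool_pos: [0.6107, 0.172, 0.2848]
tcp_rot: [1.834, 2.55, 0.001]
force: [0.7, 0.6, -0.4]
opening: 0.998
grip_force: 0.0
```

Request:
apply_moves(targets=[{"dx": 0, "dy": 0, "dz": 0, "turn": 0}, {"dx": 0, "dy": 0, "dz": 0, "turn": 0}, {"dx": 0, "dy": 0, "dz": 0, "turn": 0}, {"dx": 0, "dy": 0, "dz": 0, "turn": 0}, {"dx": 0, "dy": 0, "dz": 0, "turn": 0}, {"dx": 0, "dy": 0, "dz": 0, "turn": 0}, {"dx": 0, "dy": 0, "dz": 0, "turn": 0}, {"dx": 0, "dy": 0, "dz": 0, "turn": 0}], jaw=-1, newtons=20)

```text
t: 4.6
tool_pos: [0.611, 0.1714, 0.2845]
tcp_rot: [1.835, 2.549, 0.001]
force: [1.6, -0.2, 2.3]
opening: 0.159
grip_force: 23.8
```

Request:
apply_moves(targets=[{"dx": 0, "dy": -0.5, "dz": 0, "turn": 0}, {"dx": 0, "dy": -1, "dz": 0, "turn": 0}, {"dx": 0, "dy": -1.5, "dz": 0, "turn": 0}, {"dx": 0, "dy": -2, "dz": 0, "turn": 0}, {"dx": 0, "dy": -2.5, "dz": 0, "turn": 0}, {"dx": 0, "dy": -3.1, "dz": 0, "turn": 0}, {"dx": 0, "dy": -3.1, "dz": 0, "turn": 0}, {"dx": 0, "dy": -3.1, "dz": 0, "turn": 0}])

```text
t: 5.6
tool_pos: [0.5804, 0.1612, 0.2845]
tcp_rot: [-1.835, -2.549, 0.002]
force: [-1.4, -2.1, 6.3]
opening: 0.163
grip_force: 24.5
```

Run:
```python
from h import *
s,p=wrist();save(p,"w2.png");print(s["tool_pos"],s["force"],s["grip_force"])
p=ctrl.read_camera("top");cv2.imwrite("pics/t2.png",cv2.resize(cv2.cvtColor(p["frame"][150:290,200:420],cv2.COLOR_RGB2BGR),None,fx=3.4,fy=3.4))
```

```text
[0.58037567 0.1612177  0.28451018] [-1.38900442 -2.12394409  6.33227442] 24.462126195430756
```

View pics/w2.png

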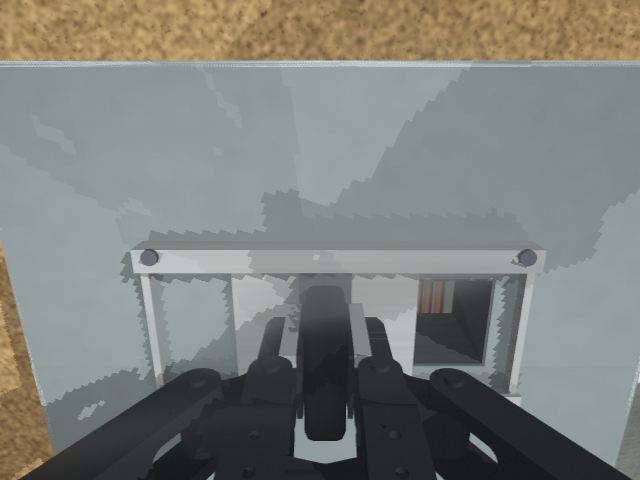

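The opening is clear from column 417 to about 491, and the 72 mm plate spans 232 to 417, so about 29–30 mm is clear, which is half. I release and rise.

Request:
apply_moves(targets=[{"dx": 0, "dy": 0, "dz": 0, "turn": 0}, {"dx": 0, "dy": 0, "dz": 0, "turn": 0}, {"dx": 0, "dy": 0, "dz": 0, "turn": 0}, {"dx": 0, "dy": 0, "dz": 0, "turn": 0}, {"dx": 0, "dy": 0, "dz": -2, "turn": 0}, {"dx": 0, "dy": 0, "dz": -5, "turn": 0}, {"dx": 0, "dy": 0, "dz": -8, "turn": 0}, {"dx": 4, "dy": 0, "dz": -9, "turn": 0}], jaw=0)

```text
t: 6.7
tool_pos: [0.5698, 0.1984, 0.3764]
tcp_rot: [1.839, 2.544, 0.003]
force: [0.2, 0.8, 0.1]
opening: 0.497
grip_force: 0.0
```

Run:
```python
from h import *
s,p=wrist();save(p,"w3.png");print(s["tool_pos"])
r=Ro.from_rotvec(s["tcp_rot"]).as_matrix()
print((r.T@(np.array([.63,-.21,.22])-s["tool_pos"])).round(3))
```

```text
[0.56983321 0.19840825 0.37638166]
[-0.407 -0.072  0.156]
```

View pics/w3.png

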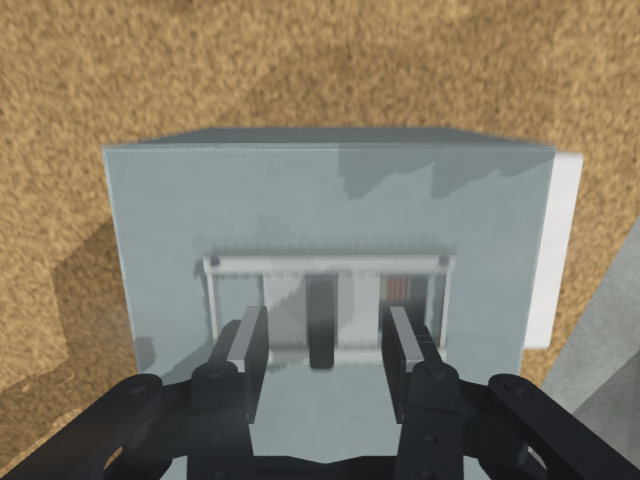

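Plate 264–379, opening clear 379–427: about 30 mm, half open. Now around to the outside of the door with the jaws shut.

Request:
apply_moves(targets=[{"dx": -5.1, "dy": -1, "dz": 0, "turn": 0}, {"dx": -10.5, "dy": -2, "dz": 0, "turn": 0}, {"dx": -16, "dy": -3, "dz": 0, "turn": 0}, {"dx": -21.5, "dy": -4, "dz": 0, "turn": 0}, {"dx": -27, "dy": -5, "dz": 0, "turn": 0}, {"dx": -32.5, "dy": -6, "dz": 0, "turn": 0}, {"dx": -38, "dy": -7, "dz": 0, "turn": 0}, {"dx": -41, "dy": -7.2, "dz": 0, "turn": 0}], jaw=-1)

```text
t: 7.75
tool_pos: [0.6302, -0.2151, 0.3737]
tcp_rot: [-1.838, -2.547, 0.001]
force: [0.4, -0.0, -0.7]
opening: -0.002
grip_force: 0.0
```

Request:
apply_moves(targets=[{"dx": 0, "dy": 0, "dz": 0, "turn": 0}, {"dx": 0, "dy": 0, "dz": 0, "turn": 0}, {"dx": 0, "dy": 0, "dz": 4, "turn": 0}, {"dx": 0, "dy": 0, "dz": 8, "turn": 0}, {"dx": 0, "dy": 0, "dz": 12, "turn": 0}, {"dx": 0, "dy": 0, "dz": 15.6, "turn": 0}, {"dx": 0, "dy": 0, "dz": 15.6, "turn": 0}, {"dx": 0, "dy": 0, "dz": 15.6, "turn": 0}])

```text
t: 8.75
tool_pos: [0.6312, -0.2114, 0.2201]
tcp_rot: [1.833, 2.549, 0.001]
force: [0.6, -0.2, -0.2]
opening: -0.0
grip_force: 0.0
```

```bash
cat > d.py <<'E'
from h import *
s=ctrl.observe();p=ctrl.read_camera("top");r=Ro.from_rotvec(s["tcp_rot"]).as_matrix()
print(s["t"],s["tool_pos"],s["force"],s["opening"])
H=np.array([.512,-.035])
for th in[.75,.6,.45,.3,.15,0]:
    a=.3237-th;d=np.array([np.cos(a),np.sin(a)]);n=np.array([d[1],-d[0]])
    q=H+.19*d+(.05+.013)*n
    print(th,q.round(3),(r.T@(np.r_[q,.22]-s["tool_pos"])*100).round(1))
save(p,"t%d.png"%(s["t"]*10))
E
python3 d.py
```

```text
8.75 [ 0.63118279 -0.21144873  0.2201218 ] [ 0.57485356 -0.17758075 -0.22929325] -0.0001337357885299659
0.75 [ 0.659 -0.171] [3.  3.9 0. ]
0.6 [ 0.678 -0.147] [4.6 6.4 0. ]
0.45 [ 0.693 -0.121] [6.6 8.7 0. ]
0.3 [ 0.703 -0.093] [ 8.9 10.6  0. ]
0.15 [ 0.71  -0.064] [11.4 12.2  0. ]
0 [ 0.712 -0.034] [14.2 13.3  0. ]
```

Request:
apply_moves(targets=[{"dx": 1.5, "dy": 2, "dz": 0, "turn": 0}, {"dx": 3, "dy": 3.9, "dz": 0, "turn": 0}, {"dx": 3.8, "dy": 5.2, "dz": 0, "turn": 0}, {"dx": 4.6, "dy": 6.4, "dz": 0, "turn": 0}, {"dx": 5.6, "dy": 7.5, "dz": 0, "turn": 0}, {"dx": 6.6, "dy": 8.7, "dz": 0, "turn": 0}, {"dx": 7.7, "dy": 9.7, "dz": 0, "turn": 0}, {"dx": 8.9, "dy": 10.6, "dz": 0, "turn": 0}])

```text
t: 9.8
tool_pos: [0.7031, -0.0933, 0.2182]
tcp_rot: [-1.835, -2.55, 0.0]
force: [-0.7, -1.1, -0.7]
opening: -0.005
grip_force: 0.0
```

```bash
python3 d.py
```

```text
9.8 [ 0.70306437 -0.09327156  0.21820235] [-0.67384704 -1.14022382 -0.6762377 ] -0.005212482130023267
0.75 [ 0.659 -0.171] [-6.  -6.6 -0.2]
0.6 [ 0.678 -0.147] [-4.3 -4.1 -0.2]
0.45 [ 0.693 -0.121] [-2.3 -1.9 -0.2]
0.3 [ 0.703 -0.093] [-0.   0.  -0.2]
0.15 [ 0.71  -0.064] [ 2.5  1.6 -0.2]
0 [ 0.712 -0.034] [ 5.3  2.7 -0.2]
```

Request:
apply_moves(targets=[{"dx": 1, "dy": 0.7, "dz": 0, "turn": 0}, {"dx": 2, "dy": 1.3, "dz": 0, "turn": 0}, {"dx": 2.8, "dy": 1.8, "dz": 0, "turn": 0}, {"dx": 3.6, "dy": 2.1, "dz": 0, "turn": 0}, {"dx": 4.2, "dy": 2.3, "dz": 0, "turn": 0}, {"dx": 4.7, "dy": 2.5, "dz": 0, "turn": 0}, {"dx": 5, "dy": 2.6, "dz": 0, "turn": 0}, {"dx": 5.3, "dy": 2.7, "dz": 0, "turn": 0}])

```text
t: 10.85
tool_pos: [0.7115, -0.0372, 0.2183]
tcp_rot: [1.835, 2.547, -0.006]
force: [-0.6, -12.2, 0.3]
opening: -0.003
grip_force: 0.0
```

Request:
apply_moves(targets=[{"dx": 0.1, "dy": 0, "dz": 0, "turn": 0}, {"dx": 0.2, "dy": 0, "dz": 0, "turn": 0}, {"dx": 0.3, "dy": 0, "dz": 0, "turn": 0}, {"dx": 0.3, "dy": 0, "dz": 0, "turn": 0}, {"dx": 0.4, "dy": 0, "dz": 0, "turn": 0}, {"dx": 0.4, "dy": 0, "dz": 0, "turn": 0}, {"dx": 0.4, "dy": 0, "dz": 0, "turn": 0}, {"dx": 0.4, "dy": 0, "dz": 0, "turn": 0}])

```text
t: 11.85
tool_pos: [0.7114, -0.0372, 0.2184]
tcp_rot: [1.836, 2.54, -0.01]
force: [4.2, -17.7, -2.2]
opening: -0.002
grip_force: 0.0
```

The force has risen to 18 N with no further motion, so the door is on its stop. I back off, rise, and check.

Request:
apply_moves(targets=[{"dx": -1.5, "dy": 0, "dz": 0, "turn": 0}, {"dx": -4, "dy": 0, "dz": 0, "turn": 0}, {"dx": -7, "dy": 0, "dz": 0, "turn": 0}, {"dx": -10, "dy": 0, "dz": 0, "turn": 0}, {"dx": -12, "dy": 0, "dz": -3, "turn": 0}, {"dx": -14, "dy": 0, "dz": -7, "turn": 0}, {"dx": -15, "dy": 0, "dz": -12, "turn": 0}, {"dx": -15, "dy": 0, "dz": -14, "turn": 0}])

```text
t: 12.85
tool_pos: [0.7586, -0.1759, 0.3617]
tcp_rot: [1.835, 2.545, 0.003]
force: [0.9, -0.2, 0.4]
opening: 0.003
grip_force: 0.0
```

Run:
```python
from h import *
s=ctrl.observe();p=ctrl.read_camera("top");print(s["t"],s["tool_pos"],s["force"])
f=cv2.cvtColor(p["frame"][130:290,180:480],cv2.COLOR_RGB2BGR);cv2.imwrite("pics/fin.png",cv2.resize(f,None,fx=2.6,fy=2.6))
for n in["door","vent_grip","bowl","maquette","jar","batt"]:
    for r in ctrl.regions_of(n,p)[:1]:
        w=world(p,np.array(r["region"]));print(n,r["score"],np.median(w,0).round(3))
        if n=="door":
            q=w[(w[:,2]>.225)&(w[:,2]<.262)][:,:2].astype(np.float32);print(cv2.minAreaRect(q))
        if n=="vent_grip": g=w[w[:,2]>.28].mean(0);print(g,(g-[.596,.13,0])@[-.948,-.318,0])
```

```text
12.85 [ 0.7585698  -0.17593529  0.36169167] [ 0.91089018 -0.22300581  0.39800675]
door 0.9 [ 0.638 -0.025  0.242]
((0.6404237747192383, -0.018903963267803192), (0.26500704884529114, 0.05143216252326965), 17.96494483947754)
vent_grip 0.86 [0.577 0.156 0.256]
[0.58088623 0.15544456 0.29100587] 0.006236488474252167
bowl 0.73 [0.262 0.456 0.02 ]
maquette 0.68 [ 0.404 -0.473  0.067]
jar 0.68 [0.476 0.474 0.083]
batt 0.7 [ 0.569 -0.464  0.013]
```

View pics/fin.png

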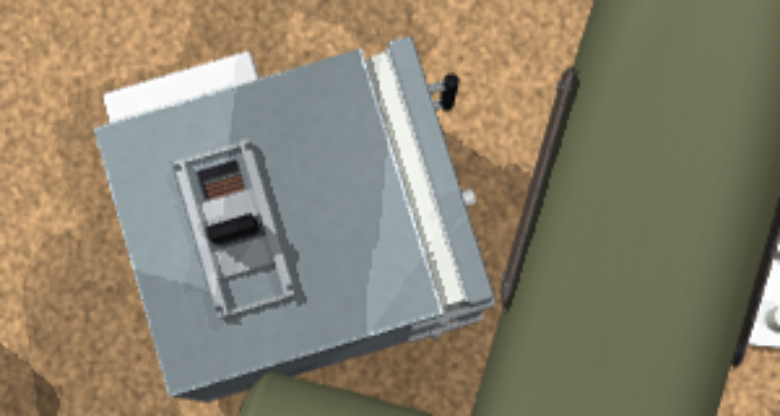

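The door lies flush, with its top edge parallel to the casing within 0.01 rad. The vent opening shows dark above the plate at (222,175), half clear, and the bystanders haven't moved (the batt is partly hidden by the arm). Handing in.

```bash
python3 -c "
from plant import ctrl;print(ctrl.sign_off())"
```

```text
the job is handed in; nothing more can be done
None
```

I shut the door against its stop, left the vent about half open (about 30 of 60 mm clear by camera), saw no sign that any bystander had moved, and handed the job in at about 13 s; no verdict was returned.

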